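Set the slotted bracket to its stop and lock it

TASK

Slide the aluminium angle bracket along its bolt slots until it seats firmly on the red-tipped stop screw, pressing gently so that the preset screw is not forced. Then lock it there by turning the clamp lever with the orange knob clockwise until it is properly tight but not wrenched, and leave the bracket touching the stop. Do not disturb the other things on the bench.

Things in the scene. Friction and masses are not known exactly. Their poses are not given: they have to be found in the camera images.
- fixture: Dark steel plate fixed to the bench, 340 x 150 x 15 mm. Frame: z up from the bench, +x is the direction in which the bracket must slide, towards the stop; the plate spans x -180 to +160, y -75 to +75 mm, top at z = 15 mm. A fixed guide bolt (10 mm shank, 20 mm head, top at z = 33 mm) stands at x -30, y -30 mm.
- clamp_axis (a point): Point on the bench under the axis of the clamp stud (10 mm, fixed to the plate) about which the clamp lever turns: fixture x -75, y +30 mm. Axes as the plate's.
- bracket: Loose aluminium angle bracket, 0.4 to 0.75 kg, on the plate. Origin: underside, middle of its front face; x forward to the stop, z up. Foot 110 mm wide, 8 mm thick, back to x -186 mm, with two 13 mm slots along x round clamp stud and guide bolt (1.5 mm play each side, a few degrees of yaw). Starts 13 to 64 mm short of the stop; drags with about 2 to 6 N.
- bracket_grip (a point): On the bracket, in the middle of its upright flange, 62 mm above the bracket's underside, 5 mm behind the front face. The flange is 10 mm thick (along the bracket's x), 110 mm wide, its top 80 mm above the underside; grip it across its thickness in its upper 30 mm, above the stop. Axes as the bracket's.
- stop: Green post on the plate, 30 x 50 x 22 mm. Origin: its face towards the bracket, at plate top; axes as the plate's. An 18 mm steel screw (axis 11 mm above the plate) projects to the bracket, preset anew each time: its rigid end is 11.5 to 35.5 mm before the origin (fixture x 59.5 to 83.5 mm); its red sprung tip 1.5 mm more, yielding under 1 N. Seat with over 3 N beyond the drag, never over 20 N.
- clamp (a joint): Clamp lever angle (rad), growing clockwise from above: starts at 0 to 0.2 (loose), ends at 1.75. In the fixture frame the lever points along 200 degrees (from +x towards +y) minus this. Stays where left. Turning takes about 6 N at the knob while loose; the pad meets the bracket near 0.5 rad, then the load grows: 9 N at 0.85 rad (just tight), 12 N at 1.15 rad; too tight past 1.4.
- clamp_knob (a point): Middle of the upright orange knob (18 mm diameter, 42 mm tall, grip point 72 mm above the bench, top 90 mm) at the end of the clamp lever, 70 mm from the lever's axis. The dark arm beneath it is 10 mm thick, its top 49 mm above the bench.
- clamp_pad: Brass pressure pad, 32 mm square, 5 mm thick, round the clamp stud between lever hub and bracket foot; it comes down 6 mm per rad of lever and presses on the foot. Tight when it presses with 30 N, over-tight above 100 N. Origin on the bench at the stud's axis.
- spanner: Steel open-ended spanner, 160 mm long, lying loose beyond the plate: leave alone. Origin under its middle.
- oil_can: Red can, 52 mm diameter, 110 mm tall, standing loose near the stop end of the plate: leave alone. Origin under its centre.
- screw_tray: Blue open tray, 90 x 70 x 30 mm, loose near the other end of the plate: leave alone. Origin under its centre.
Things that resemble listed ones, but are neither listed nor needed, are in the scene too. There is more than one size of the bracket; the one meant has the size given above.

How it is judged:
On the way, in this order (a step that is already met when the one before it is completed fails the run):
1. the bracket is pressed firmly on the stop screw (over 3 N) while the clamp is still loose (contact force between bracket and stop above 3 N and contact force between clamp_pad and bracket below 10 N), for 0.1 s.
2. the clamp is tight on the bracket (over 30 N) with the bracket touching the stop (contact force between clamp_pad and bracket above 30 N and contact force between bracket and stop above 0.1 N), for 0.2 s.
At the end, for the whole second after the job is handed in: The bracket lies flat (within 0.04 rad) and square (within 0.06 rad) on the plate, still touching the stop's red tip (at most 1.5 mm off the rigid end), and the clamp pad presses it with over 30 N, all at rest (all of step 2 and angle between the x axis of bracket and the x axis of fixture, either way round below 0.06 rad and angle between bracket's own z axis and vertical below 0.04 rad and linear speed of bracket below 0.01 m/s).
It fails at once if the stop screw is pressed with more than 20 N (contact force between bracket and stop above 20 N).
It fails at once if the clamp is over-tightened (more than 100 N) (contact force between clamp_pad and bracket above 100 N).
It fails at once if the spanner is disturbed (moved over 20 mm) (distance of spanner from where it was at the start of the episode above 0.02 m).
It fails at once if the oil can is disturbed (moved over 20 mm) (distance of oil_can from where it was at the start of the episode above 0.02 m).
It fails at once if the screw tray is disturbed (moved over 20 mm) (distance of screw_tray from where it was at the start of the episode above 0.02 m).
It also fails if it takes over 64 s, if anything falls off the work surface, if the arm or the gripper's body presses on something with over 40 N, if the wrist force passes 120 N, or if a joint passes its speed limit or range.

ROBOT

A 6-joint arm with a two-finger parallel gripper is mounted at the origin on the work surface. World frame = base frame: x ahead of the robot, y to its left, z up, the work surface at z = 0. Lengths are in m, angles in rad, forces in N, time in s.
With the tool pointing down it reaches from about 0.325 to 0.9 m from the base axis. Payload 3.5 kg.
Tool frame: the origin (TCP) lies between the finger pads; the fingertips stand tcp_to_tips ahead of it and the grasp point (between the pads) lies 5 mm behind it (tcp_to_tips is the distance from the TCP to the fingertips, in m); z points along the fingers, y is the line along which they close (so a half turn about z gives the same grasp; the last joint's range is limited). The gripper opens to 85 mm and grips with 20 to 120 N. Pads are 22 mm wide; open, the fingers measure 114 mm over their backs; the gripper's body (76 mm by 85 mm) begins 54 mm behind the grasp point. The pads swing forward as they close: fully open they stand 13 mm farther back than shut.
Start: joints at [-1.225, 0.276, -0.026, 1.268, 0, 1.467], TCP at [0.271, -0.563, 0.225] pointing down, gripper open.
Joint ranges: [-3.12, 3.12], [-0.85, 1.88], [-1.08, 1.24], [-1.95, 2.15], [-1.57, 1.53], [-3.14, 3.14]. Speed limits (rad/s): [2.57, 2.57, 3.14, 3.14, 3.14, 3.14].

INTERFACE

Orientations are given as a unit quaternion [w, x, y, z].
In Python, from workcell import * gives the robot as it stands.
- The arm moves only by the tool send_rows, never from a script. Its arguments are lists of equal length, an entry for each row: "claw": the opening, from -1 (shut) to 1 (fully open), so that 0 is half open; "translation": the shift along the world's x, y, z in m, a list of three; "turn": the turn about the world's z in rad. A call has 1 to 10 rows; each row shifts and turns the commanded pose from where the row before left it; what a row does not reach is not made up. A row lasts 1/8 s, in which the tool goes at most 62.5 mm and 10.7 degrees, less where a joint would pass 70% of its speed; a pose out of reach is approached as far as the arm can. A call is refused whole if a number of a shift passes 0.0625 or a number of a turn 0.188, either way. A call with a gripper value outside its range is refused whole. The fingers move at their own pace and stop on an object; "newtons" is the grip in N (left out, the last holds). Time passes only in rows, so rows that do not move let the fingers close. It gives the time, the measured TCP pose, the force, the opening and the grip force at its end, in the units of the state.
- get_state(): the state, without advancing time (a new reading comes with each control period).
- read_camera(name): name is "side" or "top" or "wrist"; returns a dict with "image" (480x640x3 uint8, blue, green, red), "fx", "fy", "cx", "cy" (pixels), "extrinsics" (4x4, takes a point from world to camera coordinates). Camera axes: x right, y down, z forward; pixel columns grow to the right and rows downward; lengths in m; the calibration is good to about 2 mm. A picture is of the moment at which its call begins. There is no depth.
- close_job(): hands the job in; it is judged then, once.
The state is a dict: "clock": time; "joint_pos": joint angles; "qd": joint speeds; "tau": joint torques, N m; "tcp_pos": TCP position; "tool_rot": TCP orientation; "wrist_force": force on the tool from outside, world axes, zero at the start; "wrist_torque": the same for the moment, N m; "width": finger opening in m; "gripper_force": force on a finger pad.
Only numpy, scipy, OpenCV 4.12 (cv2) and the standard library are available. Lean on these libraries where they do the work, as an engineer would, in place of code of your own. Each camera call takes 0.05 s, during which the arm holds its last target. There are 200 camera calls.

## Working session

There is one attempt and no reset: what is moved stays moved. The work goes in short steps, Python scripts to look and compute and a tool call to move; the robot and the scene stay as the last step left them, time stands still between calls to the robot, and variables do not carry over. Pictures are saved under pics/ and viewed, at most 10 in all, crops included, and the job is handed in when it is done.

Besides the shell and the picture viewer there is one more tool, called after ">>>" as name(argument=value, ...), one argument or row to a line, values as JSON. send_rows: Moves the arm, as the interface text tells. Its arguments: {"type":"object","properties":{"claw":{"type":"array"},"translation":{"type":"array"},"turn":{"type":"array"},"newtons":{"type":"number"}},"required":["claw","translation","turn"]}

```bash
mkdir -p pics; ls; python3 - <<'E'
from workcell import *
import cv2,numpy as np
s=get_state();print({k:np.round(v,3) for k,v in s.items()} )
import json
for n in("top","side"):
    c=read_camera(n);cv2.imwrite(f"pics/{n}0.png",c["image"]);print(n,c["fx"],c["fy"],c["cx"],c["cy"]);print(np.round(c["extrinsics"],4))
E
```

```text
pics
{'clock': np.float64(0.0), 'joint_pos': array([-1.225,  0.277, -0.028,  1.268,  0.   ,  1.467]), 'qd': array([-0.002,  0.   ,  0.   , -0.001,  0.001,  0.   ]), 'tau': array([ 0.0000e+00, -4.4551e+01,  2.9520e+01,  1.6000e-02,  0.0000e+00,
        0.0000e+00]), 'tcp_pos': array([ 0.271, -0.562,  0.224]), 'tool_rot': array([-0.001,  0.975,  0.223, -0.   ]), 'wrist_force': array([-1.111, -0.052, -0.075]), 'wrist_torque': array([ 0.032, -0.035,  0.02 ]), 'gripper_force': np.float64(0.0), 'width': np.float64(0.085)}
top 444.4627393750762 444.4627393750762 315.4002454022295 246.62035795126644
[[-0.0074 -0.9997 -0.0222  0.0581]
 [-0.9861  0.011  -0.1657  0.649 ]
 [ 0.1659  0.0207 -0.9859  0.786 ]
 [ 0.      0.      0.      1.    ]]
side 458.5143625511047 458.5143625511047 317.6574162652926 234.75844986209881
[[-0.999  -0.0389 -0.023   0.6531]
 [-0.0051  0.6023 -0.7983  0.0582]
 [ 0.0449 -0.7973 -0.6019  1.0389]
 [ 0.      0.      0.      1.    ]]
```

View pics/top0.png

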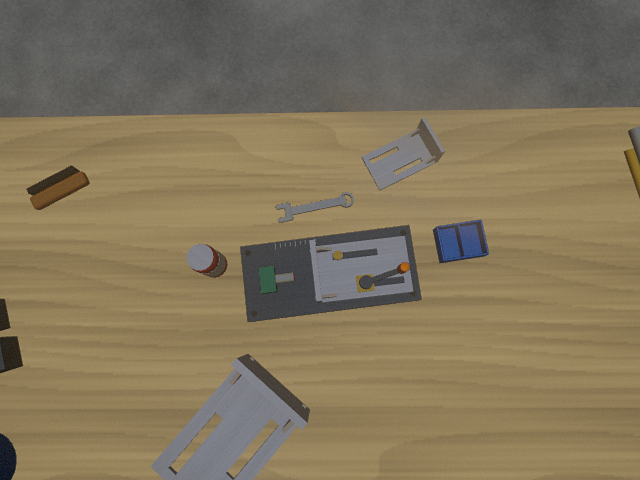

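View pics/side0.png

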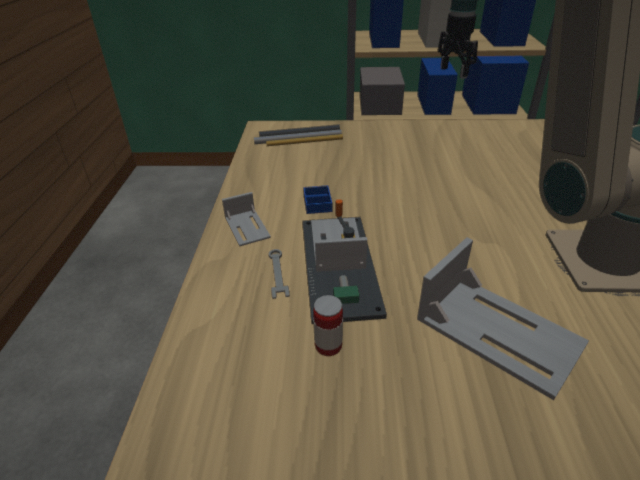

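The top view shows the plate at about (241–421, 226–321), the green stop at (267,279) and its screw at about (285,277). The flange is at about (316,270), the hub at (366,283) and the knob at (404,267). In the side view the can is at (328,325) and the tray at (318,200). Fixture +x points along roughly world +y.

```bash
cat > h.py <<'E'
import cv2,numpy as np
from workcell import *
def ray(c,uv,z):
    E=np.array(c["extrinsics"]);R,t=E[:3,:3],E[:3,3];o=-R.T@t
    d=R.T@np.array([(uv[0]-c["cx"])/c["fx"],(uv[1]-c["cy"])/c["fy"],1])
    return o+d*(z-o[2])/d[2]
def proj(c,p):
    E=np.array(c["extrinsics"]);q=E[:3,:3]@np.array(p)+E[:3,3]
    return np.array([c["cx"]+c["fx"]*q[0]/q[2],c["cy"]+c["fy"]*q[1]/q[2]])
def cent(m):
    n,l,s,ce=cv2.connectedComponentsWithStats(m);i=1+np.argmax(s[1:,4]);return ce[i],s[i]
E
python3 - <<'E'
from h import *
c=read_camera("top");im=c["image"];hsv=cv2.cvtColor(im,cv2.COLOR_BGR2HSV)
roi=np.zeros(im.shape[:2],np.uint8);roi[215:330,232:428]=255
m=((hsv[...,2]<95)&(hsv[...,1]<90)).astype(np.uint8)*255&roi
m=cv2.morphologyEx(m,cv2.MORPH_OPEN,np.ones((3,3)))
n,l,s,ce=cv2.connectedComponentsWithStats(m);i=1+np.argmax(s[1:,4]);print(s[i])
pts=cv2.findNonZero((l==i).astype(np.uint8)); 
# close tops occluded: rectify on the plane z=.015
w=np.array([ray(c,p[0],.015)[:2] for p in cv2.convexHull(pts)])
r=cv2.minAreaRect((w*1000).astype(np.float32));print(r);print(cv2.boxPoints(r))
for n,lo,hi,z in(("orange",(5,150,120),(17,255,255),.09),("green",(50,80,30),(90,255,255),.037)):
    mm=cv2.inRange(hsv,lo,hi)&roi;p,st=cent(mm);print(n,p,st,ray(c,p,z))
crop=cv2.resize(im[215:330,232:428],None,fx=4,fy=4,interpolation=cv2.INTER_CUBIC);cv2.imwrite("pics/crop.png",crop)
c=read_camera("side");im=c["image"];hsv=cv2.cvtColor(im,cv2.COLOR_BGR2HSV)
for n,lo,hi,z in(("orange",(5,150,120),(17,255,255),.072),):
    mm=cv2.inRange(hsv,lo,hi);mm[:190]=0;mm[230:]=0;mm[:,:325]=0;mm[:,355:]=0;p,st=cent(mm);print(n,p,st,ray(c,p,z))
E
```

```text
[ 241  225  180   97 6965]
((604.298828125, 26.284713745117188), (149.73570251464844, 338.85882568359375), 6.737719535827637)
[[ 510.06982  185.76013]
 [ 549.8263  -150.75839]
 [ 698.52783 -133.1907 ]
 [ 658.77136  203.32782]]
orange [404.546875 266.328125] [400 262  10   9  64] [ 0.60607065 -0.10802514  0.09      ]
green [267.01832461 279.17801047] [259 266  18  27 382] [0.59039764 0.14546836 0.037     ]
orange [338.70588235 200.88235294] [336 200   7   3  17] [ 0.60545905 -0.13476519  0.072     ]
```

View pics/crop.png

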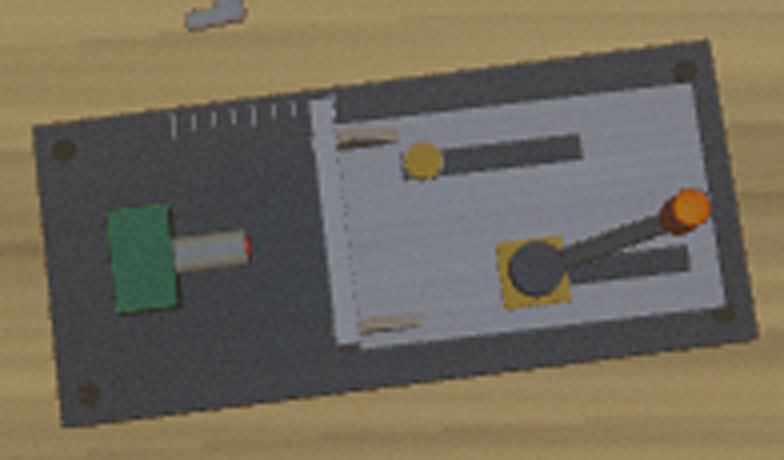

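```bash
cat >> h.py <<'E'
O=np.array([.6031,.0362]);UX=np.array([-.1173,.9931]);UY=np.array([-.9931,-.1173])
def fx(p): d=np.array(p)[:2]-O; return np.round([d@UX*1000,d@UY*1000],1)
def wd(x,y): return O+(UX*x+UY*y)/1000
E
python3 - <<'E'
from h import *
import workcell
print([ (k,getattr(workcell,k)) for k in dir(workcell) if 'tip' in k.lower()])
c=read_camera("top");im=c["image"];hsv=cv2.cvtColor(im,cv2.COLOR_BGR2HSV)
P=lambda u,v:(u/4+232-.4,v/4+215-.4)
for n,u,v,z in(("flA",310,100,.095),("flB",338,345,.095),("flBackA",334,97,.095),("flBackB",360,347,.095),("footbackA",691,85,.023),("footbackB",725,306,.023),("bolt",423,161,.033),("hub",537,268,.05)): print(n,fx(ray(c,P(u,v),z)))
m=cv2.inRange(hsv,(0,110,60),(6,255,255))|cv2.inRange(hsv,(172,110,60),(180,255,255));m[:260]=0;m[295:]=0;m[:,:285]=0;m[:,305:]=0
print(cv2.findNonZero(m)[:,0].tolist());p,s=cent(m);print("red",fx(ray(c,p,.029)),fx(ray(c,p,.022)))
print("stop face",fx(ray(c,P(176,257),.037)))
print(wd(95,0))
E
```

```text
[('tcp_to_tips', 0.014)]
flA [ 19.9 -55.4]
flB [21.1 55.2]
flBackA [  9.  -55.3]
flBackB [11.6 57.3]
footbackA [-165.6  -52.2]
footbackB [-164.7   56.7]
bolt [-29.8 -30.2]
hub [-75.2  29.3]
[[293, 274], [293, 275], [294, 275], [293, 276], [294, 276], [294, 277], [294, 278]]
red [59.3 -1. ] [59.7 -1.7]
stop face [93.6  1.3]
[0.5919565 0.1305445]
```

>>> send_rows(
  claw=[1,1,1,1,1,1,1,1],
  translation=[
    [0.0206,0.0384,0],
    [0.0206,0.0384,0],
    [0.0206,0.0384,0],
    [0.0206,0.0384,0],
    [0.0206,0.0384,0],
    [0.0206,0.0384,0],
    [0.0206,0.0384,0],
    [0.0206,0.0384,0],
  ],
  turn=[0.1756,0.1756,0.1756,0.1756,0.1756,0.1756,0.1756,0.1756],
  newtons=40,
)

```text
clock: 1.25
tcp_pos: [0.4365, -0.2546, 0.2254]
tool_rot: [0.0, 0.598, 0.801, 0.0]
wrist_force: [0.9, -0.3, 1.0]
width: 0.0853
gripper_force: 0.0
```

>>> send_rows(
  claw=[1,1,1,1,1,1,1,1,1],
  translation=[
    [0.0206,0.0384,0],
    [0.0206,0.0384,0],
    [0.0206,0.0384,0],
    [0.0206,0.0384,0],
    [0.0206,0.0384,0],
    [0.0206,0.0384,0],
    [0.0206,0.0384,0],
    [0.0206,0.0384,0],
    [0,0,0],
  ],
  turn=[0.1756,0.1756,0.1756,0.1756,0.1756,0.1756,0.1756,0.1756,0],
)

```text
clock: 2.38
tcp_pos: [0.6017, 0.0537, 0.225]
tool_rot: [0.0, -0.06, 0.998, 0.0]
wrist_force: [-0.2, -0.9, 0.7]
width: 0.0853
gripper_force: 0.0
```

>>> send_rows(
  claw=[1,1,1,1,1,1],
  translation=[
    [0,-0.002,-0.03],
    [0,0,-0.04],
    [0,0,-0.04],
    [0,0,-0.03],
    [0,0,-0.013],
    [0,0,0],
  ],
  turn=[0,0,0,0,0,0],
)

```text
clock: 3.12
tcp_pos: [0.5999, 0.0488, 0.0718]
tool_rot: [-0.001, -0.058, 0.998, -0.0]
wrist_force: [0.5, 0.2, -0.0]
width: 0.0854
gripper_force: 0.0
```

>>> send_rows(
  claw=[0,-0.4,-0.6,-0.7,-0.8,-1,-1,-1],
  translation=[
    [0,0,0],
    [0,0,0],
    [0,0,0],
    [0,0,0],
    [0,0,0],
    [0,0,0],
    [0,0,0],
    [0,0,0],
  ],
  turn=[0,0,0,0,0,0,0,0],
  newtons=40,
)

```text
clock: 4.12
tcp_pos: [0.6011, 0.05, 0.073]
tool_rot: [0.0, -0.058, 0.998, 0.001]
wrist_force: [-1.7, 3.5, 5.7]
width: 0.0092
gripper_force: 40.4
```

>>> send_rows(
  claw=[-1,-1,-1,-1,-1,-1,-1,-1,-1,-1],
  translation=[
    [-0.00035,0.00298,0],
    [-0.00035,0.00298,0],
    [-0.00035,0.00298,0],
    [-0.00035,0.00298,0],
    [-0.00035,0.00298,0],
    [-0.00035,0.00298,0],
    [-0.00035,0.00298,0],
    [-0.00035,0.00298,0],
    [-0.00035,0.00298,0],
    [-0.00035,0.00298,0],
  ],
  turn=[0,0,0,0,0,0,0,0,0,0],
)

```text
clock: 5.38
tcp_pos: [0.5985, 0.0774, 0.073]
tool_rot: [0.001, -0.058, 0.998, -0.002]
wrist_force: [0.6, -5.1, 4.2]
width: 0.0088
gripper_force: 40.3
```

```bash
python3 - <<'E'
from h import *
c=read_camera("wrist");cv2.imwrite("pics/w1.png",c["image"])
F=[]
s=get_state();print(s["wrist_force"],s["wrist_torque"],fx(s["tcp_pos"]),s["tcp_pos"])
c=read_camera("top");cv2.imwrite("pics/c2.png",cv2.resize(c["image"][215:330,232:428],None,fx=4,fy=4,interpolation=cv2.INTER_CUBIC))
E
```

```text
[ 1.12729946 -4.50719472  4.03096545] [-1.06350112 -0.14469631  0.04111147] [41.9 -0.3] [0.5984446  0.07784102 0.07299919]
```

View pics/w1.png

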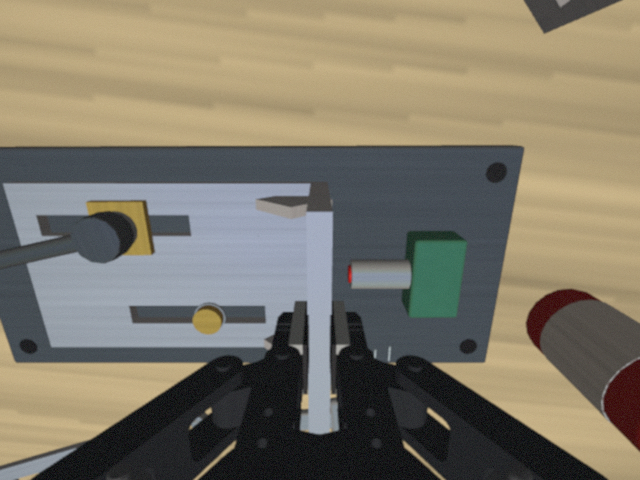

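The wrist view shows the flange's front edge at u≈332 and the red tip at u≈348, so the gap is about 9 mm. Drag is about 4.5–5 N. I'll approach slowly.

>>> send_rows(
  claw=[-1,-1,-1,-1,-1,-1,-1],
  translation=[
    [-0.0001,0.001,0],
    [-0.0001,0.001,0],
    [-0.0001,0.001,0],
    [-0.0001,0.001,0],
    [-0.0001,0.001,0],
    [-0.0001,0.001,0],
    [-0.0001,0.001,0],
  ],
  turn=[0,0,0,0,0,0,0],
)

```text
clock: 6.35
tcp_pos: [0.5976, 0.0846, 0.073]
tool_rot: [0.001, -0.058, 0.998, -0.002]
wrist_force: [1.1, -5.7, 4.9]
width: 0.0087
gripper_force: 40.4
```

>>> send_rows(
  claw=[-1,-1],
  translation=[
    [-0.0001,0.0007,0],
    [-0.0001,0.0007,0],
  ],
  turn=[0,0],
)

```text
clock: 6.6
tcp_pos: [0.5974, 0.086, 0.073]
tool_rot: [0.001, -0.058, 0.998, -0.002]
wrist_force: [0.7, -5.0, 5.1]
width: 0.0088
gripper_force: 40.4
```

>>> send_rows(
  claw=[-1],
  translation=[
    [-0.0001,0.0006,0],
  ],
  turn=[0],
)

```text
clock: 6.72
tcp_pos: [0.5974, 0.0866, 0.073]
tool_rot: [0.001, -0.058, 0.998, -0.002]
wrist_force: [1.0, -5.6, 6.4]
width: 0.0088
gripper_force: 40.4
```

>>> send_rows(
  claw=[-1,-1,-1,-1],
  translation=[
    [0,0.0005,0],
    [-0.0001,0.0005,0],
    [0,0.0005,0],
    [-0.0001,0.0005,0],
  ],
  turn=[0,0,0,0],
)

```text
clock: 7.22
tcp_pos: [0.5972, 0.0886, 0.073]
tool_rot: [0.001, -0.058, 0.998, -0.002]
wrist_force: [0.2, -5.1, 4.7]
width: 0.009
gripper_force: 40.4
```

>>> send_rows(
  claw=[-1],
  translation=[
    [-0.0001,0.0005,0],
  ],
  turn=[0],
)

```text
clock: 7.35
tcp_pos: [0.5971, 0.0891, 0.073]
tool_rot: [0.001, -0.058, 0.998, -0.002]
wrist_force: [0.6, -4.9, 5.4]
width: 0.009
gripper_force: 40.4
```

>>> send_rows(
  claw=[-1],
  translation=[
    [0,0.0005,0],
  ],
  turn=[0],
)

```text
clock: 7.48
tcp_pos: [0.597, 0.0896, 0.073]
tool_rot: [0.001, -0.058, 0.998, -0.002]
wrist_force: [0.5, -5.0, 5.4]
width: 0.0087
gripper_force: 40.4
```

>>> send_rows(
  claw=[-1],
  translation=[
    [-0.0001,0.0005,0],
  ],
  turn=[0],
)

```text
clock: 7.6
tcp_pos: [0.597, 0.0901, 0.073]
tool_rot: [0.001, -0.058, 0.998, -0.002]
wrist_force: [1.2, -6.3, 4.7]
width: 0.009
gripper_force: 40.4
```

>>> send_rows(
  claw=[-1],
  translation=[
    [0,0.0004,0],
  ],
  turn=[0],
)

```text
clock: 7.72
tcp_pos: [0.5969, 0.0904, 0.073]
tool_rot: [0.001, -0.058, 0.998, -0.002]
wrist_force: [0.2, -5.5, 6.0]
width: 0.0087
gripper_force: 40.4
```

>>> send_rows(
  claw=[-1],
  translation=[
    [0,0.0004,0],
  ],
  turn=[0],
)

```text
clock: 7.85
tcp_pos: [0.5969, 0.0906, 0.073]
tool_rot: [0.001, -0.058, 0.998, -0.002]
wrist_force: [-0.0, -6.2, 5.0]
width: 0.0095
gripper_force: 40.4
```

```bash
python3 - <<'E'
from h import *
c=read_camera("wrist");cv2.imwrite("pics/w2.png",cv2.resize(c["image"][230:320,290:440],None,fx=4,fy=4,interpolation=cv2.INTER_CUBIC))
s=get_state();print(s["wrist_force"],s["wrist_torque"],fx(s["tcp_pos"]))
E
```

```text
[ 0.54858346 -6.07118634  5.66460798] [-1.34065292 -0.10872223  0.02181604] [54.8 -0.2]
```

View pics/w2.png

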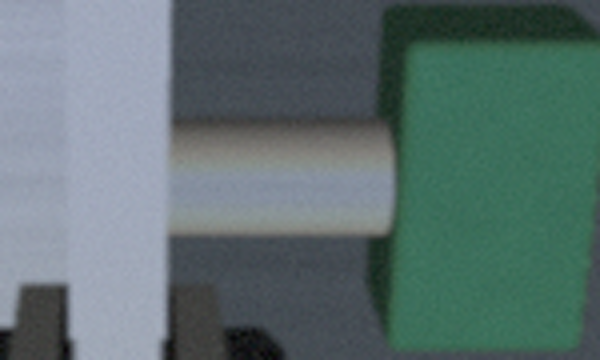

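The flange now covers the red tip, with no visible gap at crop x≈170, and the force has risen slightly to 6 N. I'll keep creeping in small steps.

>>> send_rows(
  claw=[-1],
  translation=[
    [-0.0001,0.0004,0],
  ],
  turn=[0],
)

```text
clock: 8.02
tcp_pos: [0.5968, 0.0911, 0.073]
tool_rot: [0.001, -0.058, 0.998, -0.002]
wrist_force: [1.1, -6.8, 5.3]
width: 0.0088
gripper_force: 40.4
```

>>> send_rows(
  claw=[-1],
  translation=[
    [0,0.0003,0],
  ],
  turn=[0],
)

```text
clock: 8.15
tcp_pos: [0.5968, 0.0913, 0.073]
tool_rot: [0.001, -0.058, 0.998, -0.002]
wrist_force: [0.6, -7.3, 5.3]
width: 0.0088
gripper_force: 40.4
```

>>> send_rows(
  claw=[-1],
  translation=[
    [0,0.0003,0],
  ],
  turn=[0],
)

```text
clock: 8.28
tcp_pos: [0.5968, 0.0916, 0.073]
tool_rot: [0.001, -0.058, 0.998, -0.002]
wrist_force: [0.8, -6.1, 5.7]
width: 0.0088
gripper_force: 40.4
```

>>> send_rows(
  claw=[-1],
  translation=[
    [0,0.0003,0],
  ],
  turn=[0],
)

```text
clock: 8.4
tcp_pos: [0.5968, 0.0918, 0.073]
tool_rot: [0.001, -0.058, 0.998, -0.002]
wrist_force: [0.1, -6.2, 5.4]
width: 0.0092
gripper_force: 40.4
```

>>> send_rows(
  claw=[-1],
  translation=[
    [0,0.0003,0],
  ],
  turn=[0],
)

```text
clock: 8.52
tcp_pos: [0.5968, 0.092, 0.073]
tool_rot: [0.001, -0.058, 0.998, -0.002]
wrist_force: [0.5, -6.7, 5.8]
width: 0.0089
gripper_force: 40.4
```

>>> send_rows(
  claw=[-1],
  translation=[
    [0,0.0003,0],
  ],
  turn=[0],
)

```text
clock: 8.65
tcp_pos: [0.5967, 0.0921, 0.073]
tool_rot: [0.001, -0.058, 0.998, -0.003]
wrist_force: [0.2, -7.2, 6.0]
width: 0.0089
gripper_force: 40.5
```

>>> send_rows(
  claw=[-1],
  translation=[
    [-0.0001,0.0003,0],
  ],
  turn=[0],
)

```text
clock: 8.78
tcp_pos: [0.5967, 0.0921, 0.073]
tool_rot: [0.001, -0.058, 0.998, -0.003]
wrist_force: [0.3, -7.3, 6.0]
width: 0.0091
gripper_force: 40.4
```

>>> send_rows(
  claw=[-1,-1],
  translation=[
    [0,0.0004,0],
    [0,0.0004,0],
  ],
  turn=[0,0],
)

```text
clock: 9.02
tcp_pos: [0.5967, 0.0923, 0.073]
tool_rot: [0.001, -0.058, 0.998, -0.004]
wrist_force: [0.7, -9.5, 5.2]
width: 0.0087
gripper_force: 40.5
```

>>> send_rows(
  claw=[-1],
  translation=[
    [0,0.0004,0],
  ],
  turn=[0],
)

```text
clock: 9.15
tcp_pos: [0.5967, 0.0923, 0.073]
tool_rot: [0.001, -0.058, 0.998, -0.004]
wrist_force: [0.9, -9.9, 6.2]
width: 0.0089
gripper_force: 40.6
```

>>> send_rows(
  claw=[-1],
  translation=[
    [0,0.0004,0],
  ],
  turn=[0],
)

```text
clock: 9.28
tcp_pos: [0.5967, 0.0923, 0.073]
tool_rot: [0.001, -0.057, 0.998, -0.004]
wrist_force: [-0.4, -11.7, 5.9]
width: 0.009
gripper_force: 40.6
```

>>> send_rows(
  claw=[-1,-1,-1],
  translation=[
    [0,0.0005,0],
    [0,0,0],
    [0,0,0],
  ],
  turn=[0,0,0],
)

```text
clock: 9.65
tcp_pos: [0.5967, 0.0923, 0.073]
tool_rot: [0.001, -0.057, 0.998, -0.005]
wrist_force: [-0.0, -12.9, 6.8]
width: 0.009
gripper_force: 40.5
```

>>> send_rows(
  claw=[-1,-1,-1,-1],
  translation=[
    [0,-0.001,0],
    [0,-0.001,0],
    [0,-0.0005,0],
    [0,0,0],
  ],
  turn=[0,0,0,0],
)

```text
clock: 10.15
tcp_pos: [0.5967, 0.092, 0.073]
tool_rot: [0.001, -0.058, 0.998, -0.002]
wrist_force: [0.6, -6.5, 6.1]
width: 0.0089
gripper_force: 40.5
```

>>> send_rows(
  claw=[-1,-1,-1],
  translation=[
    [0,-0.001,0],
    [0,-0.0005,0],
    [0,0,0],
  ],
  turn=[0,0,0],
)

```text
clock: 10.52
tcp_pos: [0.5968, 0.0915, 0.073]
tool_rot: [0.001, -0.058, 0.998, -0.001]
wrist_force: [0.8, -4.5, 5.4]
width: 0.0094
gripper_force: 40.4
```

>>> send_rows(
  claw=[-0.6,-0.3,0,0.3,0.5,0.5],
  translation=[
    [0,0,0],
    [0,0,0],
    [0,0,0],
    [0,0,0],
    [0,0,0],
    [0,0,0],
  ],
  turn=[0,0,0,0,0,0],
)

```text
clock: 11.28
tcp_pos: [0.5957, 0.0928, 0.0723]
tool_rot: [0.0, -0.058, 0.998, 0.0]
wrist_force: [0.0, 0.1, 0.3]
width: 0.064
gripper_force: 0.0
```

>>> send_rows(
  claw=[0.5,0.5,0.5,0.5],
  translation=[
    [0,0,0.02],
    [0,0,0.03],
    [0,0,0.04],
    [0,0,0],
  ],
  turn=[0,0,0,0],
)

```text
clock: 11.78
tcp_pos: [0.5989, 0.0929, 0.1666]
tool_rot: [0.004, -0.058, 0.998, -0.0]
wrist_force: [0.4, 0.4, -0.1]
width: 0.0642
gripper_force: 0.0
```

```bash
python3 - <<'E'
from h import *
s=get_state();print(s["tcp_pos"],s["tool_rot"],s["joint_pos"],s["width"],s["wrist_force"])
c=read_camera("wrist");cv2.imwrite("pics/w3.png",c["image"])
E
```

```text
[0.59887286 0.09285157 0.16657825] [ 4.12950794e-03 -5.83604569e-02  9.98287035e-01 -1.37446389e-05] [ 4.71542625e-02  2.73312793e-01 -1.57554468e-01  1.13167024e+00
  6.53402321e-05 -6.96337376e-02] 0.0642188442724791 [ 0.38198797  0.39295772 -0.06453244]
```

View pics/w3.png

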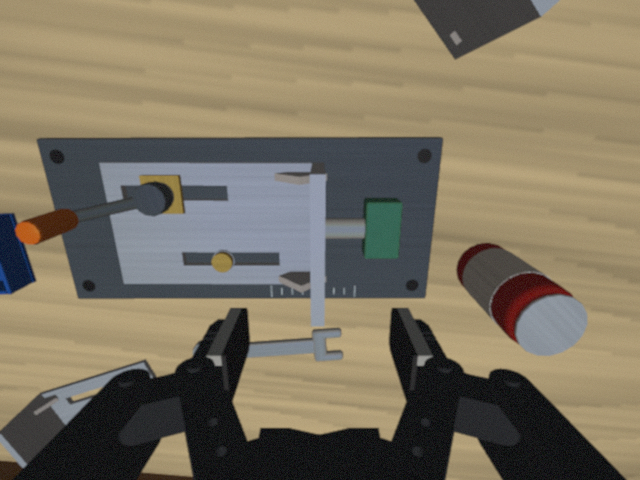

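The flange is square against the screw, with the joint at about (326,229). The knob is at about (32,232). Next I'll go above the knob.

>>> send_rows(
  claw=[0.5,0.5,0.5,0.5,0.5,0.5,0.5,0.5,0.5],
  translation=[
    [0.001,-0.025,0],
    [0.001,-0.025,0],
    [0.001,-0.025,0],
    [0.001,-0.025,0],
    [0.001,-0.025,0],
    [0.001,-0.025,0],
    [0.001,-0.025,0],
    [0.001,-0.025,0],
    [0,0,0],
  ],
  turn=[-0.168,-0.168,-0.168,-0.168,-0.168,-0.168,-0.168,-0.168,0],
)

```text
clock: 12.95
tcp_pos: [0.6027, -0.1085, 0.1606]
tool_rot: [-0.001, 0.576, 0.817, -0.0]
wrist_force: [0.2, 0.2, 0.3]
width: 0.064
gripper_force: 0.0
```

```bash
python3 - <<'E'
from h import *
s=get_state();q=s["tool_rot"];print(s["tcp_pos"],np.degrees(2*np.arctan2(q[2],q[1]))-90,s["joint_pos"].round(2))
for n in("top","side"):
    c=read_camera(n);cv2.imwrite(f"pics/{n}3.png",c["image"]);hsv=cv2.cvtColor(c["image"],cv2.COLOR_BGR2HSV);mm=cv2.inRange(hsv,(5,150,60),(17,255,255));mm[:190]=0;mm[330:]=0;mm[:,:325]=0;mm[:,430:]=0
    p,st=cent(mm);print(n,p,st,ray(c,p,.09 if n=="top" else .072))
c=read_camera("wrist");cv2.imwrite("pics/w4.png",c["image"])
hsv=cv2.cvtColor(c["image"],cv2.COLOR_BGR2HSV);mm=cv2.inRange(hsv,(5,150,130),(17,255,255))
p,st=cent(mm);print(p,st,ray(c,p,.09))
E
```

```text
[ 0.60271626 -0.10847268  0.1606436 ] 19.59135273722974 [-0.28  0.3  -0.14  1.14 -0.    0.95]
top [403.03529412 267.35294118] [397 262  13  12  85] [ 0.60425296 -0.10525726  0.09      ]
side [338.53608247 207.46391753] [336 200   7  17  97] [ 0.60580245 -0.10552307  0.072     ]
[323.18248175 261.16301703] [312 250  24  23 411] [ 0.60568944 -0.1077761   0.09      ]
```

View pics/w4.png

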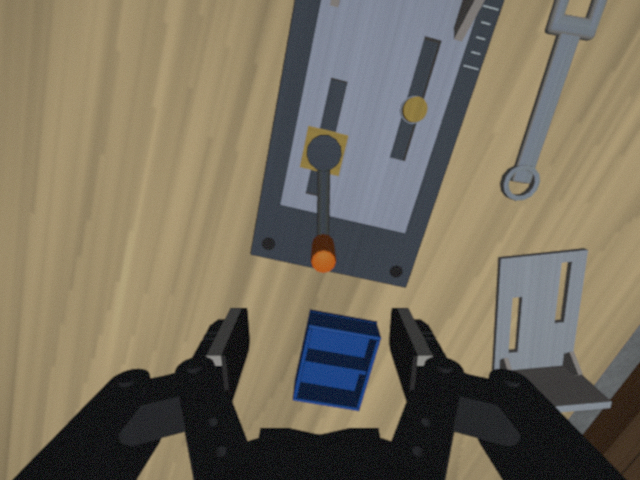

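The knob top at (323,261) is centred between the fingers, and all three views agree on (0.606, −0.108). I'll descend and grip.

>>> send_rows(
  claw=[0.5,0.5,0.5,0.5,0.5],
  translation=[
    [0.003,0.001,-0.02],
    [0,0,-0.03],
    [0,0,-0.03],
    [0,0,-0.012],
    [0,0,0],
  ],
  turn=[0,0,0,0,0],
)

```text
clock: 13.72
tcp_pos: [0.6055, -0.1055, 0.0688]
tool_rot: [-0.001, 0.575, 0.818, -0.0]
wrist_force: [0.1, 0.2, -0.1]
width: 0.0639
gripper_force: 0.0
```

>>> send_rows(
  claw=[0,-0.3,-0.5,-0.7,-0.9,-1,-1],
  translation=[
    [0,0,0],
    [0,0,0],
    [0,0,0],
    [0,0,0],
    [0,0,0],
    [0,0,0],
    [0,0,0],
  ],
  turn=[0,0,0,0,0,0,0],
  newtons=40,
)

```text
clock: 14.6
tcp_pos: [0.6065, -0.1069, 0.0713]
tool_rot: [0.0, 0.576, 0.817, -0.001]
wrist_force: [-3.2, 0.1, 6.6]
width: 0.0162
gripper_force: 39.1
```

```bash
python3 - <<'E'
import numpy as np
a=np.radians(-69.7)-np.arange(0,1.11,.05);p=70*np.c_[np.cos(a),np.sin(a)]
print((np.diff(p,axis=0)).round(1).tolist())
E
```

```text
[[-3.3, -1.1], [-3.4, -1.0], [-3.4, -0.8], [-3.4, -0.6], [-3.5, -0.5], [-3.5, -0.3], [-3.5, -0.1], [-3.5, 0.1], [-3.5, 0.2], [-3.5, 0.4], [-3.4, 0.6], [-3.4, 0.8], [-3.4, 0.9], [-3.3, 1.1], [-3.3, 1.3], [-3.2, 1.4], [-3.1, 1.6], [-3.0, 1.7], [-2.9, 1.9], [-2.8, 2.0], [-2.7, 2.2], [-2.6, 2.3]]
```

>>> send_rows(
  claw=[-1,-1,-1,-1,-1,-1,-1,-1,-1,-1],
  translation=[
    [-0.0033,-0.0011,0.001],
    [-0.0034,-0.001,0],
    [-0.0034,-0.0008,0],
    [-0.0034,-0.0006,0],
    [-0.0035,-0.0005,0],
    [-0.0035,-0.0003,0],
    [-0.0035,-0.0001,0],
    [-0.0035,0.0001,0],
    [-0.0035,0.0002,0],
    [0,0,0],
  ],
  turn=[-0.05,-0.05,-0.05,-0.05,-0.05,-0.05,-0.05,-0.05,-0.05,0],
  newtons=50,
)

```text
clock: 15.85
tcp_pos: [0.5767, -0.1108, 0.0715]
tool_rot: [0.001, 0.743, 0.669, 0.001]
wrist_force: [2.3, -0.8, -1.5]
width: 0.0154
gripper_force: 49.0
```

```bash
cat > ang.py <<'E'
from h import *
s=get_state();A=wd(-75,30);d=s["tcp_pos"][:2]-A;u=d/np.hypot(*d);t=np.array([u[1],-u[0]]);f=s["wrist_force"]
print(s["clock"],"r",np.hypot(*d),"theta tcp",np.radians(200)-(np.arctan2(d[1],d[0])-np.arctan2(UX[1],UX[0]))%(2*np.pi),"tang,rad,z force",f[:2]@t,f[:2]@u,f[2],s["joint_pos"].round(2),s["gripper_force"],s["width"])
E
python3 ang.py
```

```text
15.85 r 0.06923587794500152 theta tcp 0.5449668180723699 tang,rad,z force -2.339305380907684 0.5868598424372595 -1.5414862770893794 [-0.3   0.33 -0.3   0.94 -0.    1.38] 48.97786617279053 0.01540064400569536
```

>>> send_rows(
  claw=[-1,-1,-1,-1,-1,-1,-1,-1],
  translation=[
    [-0.0035,0.0004,0],
    [-0.0034,0.0006,0],
    [-0.0034,0.0008,0],
    [-0.0034,0.0009,0],
    [-0.0033,0.0011,0],
    [-0.0033,0.0013,0],
    [-0.0032,0.0014,0],
    [0,0,0],
  ],
  turn=[-0.05,-0.05,-0.05,-0.05,-0.05,-0.05,-0.05,0],
)

```text
clock: 16.85
tcp_pos: [0.5536, -0.1048, 0.0715]
tool_rot: [0.001, 0.848, 0.529, 0.001]
wrist_force: [3.4, -3.9, -4.3]
width: 0.0155
gripper_force: 48.9
```

```bash
python3 ang.py
```

```text
16.85 r 0.06911054717859544 theta tcp 0.892113057923678 tang,rad,z force -4.677465647301306 2.195134606522528 -4.297618127750754 [-0.3   0.29 -0.35  0.92 -0.    1.72] 48.86437475681305 0.015509475136025193
```

>>> send_rows(
  claw=[-1,-1,-1,-1,-1,-1],
  translation=[
    [-0.003,0.0016,-0.001],
    [-0.003,0.0017,0],
    [-0.0029,0.0019,0],
    [-0.0028,0.002,0],
    [0,0,0],
    [0,0,0],
  ],
  turn=[-0.05,-0.05,-0.05,-0.05,0,0],
)

```text
clock: 17.6
tcp_pos: [0.5422, -0.0981, 0.0715]
tool_rot: [0.002, 0.897, 0.442, 0.001]
wrist_force: [3.0, -5.4, 0.9]
width: 0.0152
gripper_force: 49.4
```

```bash
python3 ang.py; python3 - <<'E'
from h import *
for n in("top","side"):
    c=read_camera(n);hsv=cv2.cvtColor(c["image"],cv2.COLOR_BGR2HSV)
    cv2.imwrite(f"pics/{n}5.png",c["image"])
c=read_camera("wrist");cv2.imwrite("pics/w5.png",c["image"])
E
```

```text
17.6 r 0.06903189513935248 theta tcp 1.082857339147926 tang,rad,z force -5.6052403033216045 2.645694581755158 0.948984445881403 [-0.3   0.27 -0.38  0.91 -0.    1.93] 49.37616169452667 0.01517834291642315
```

View pics/w5.png

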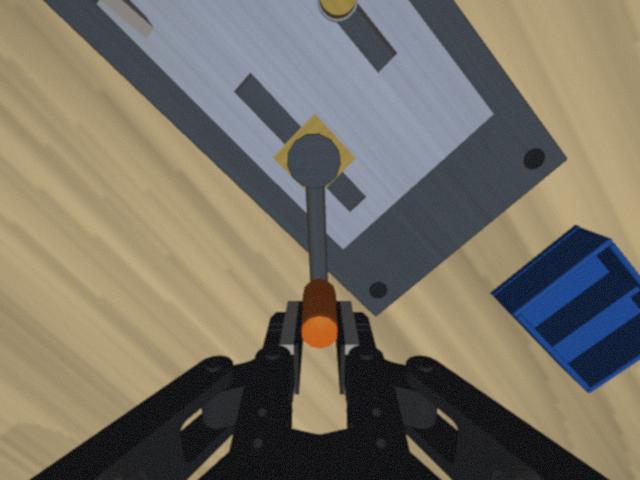

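The knob at (319,330) is held firmly and the lever has reached about 1.08 rad, inside the 0.85–1.4 window. I'll release and lift clear.

>>> send_rows(
  claw=[-0.6,-0.3,0,0.3,0.5,0.5,0.5,0.5,0.5,0.5],
  translation=[
    [0,0,0],
    [0,0,0],
    [0,0,0],
    [0,0,0],
    [0,0,0],
    [0,0,0.02],
    [0,0,0.04],
    [0,0,0.04],
    [0,0,0.03],
    [0,0,0],
  ],
  turn=[0,0,0,0,0,0,0,0,0,0],
)

```text
clock: 19.0
tcp_pos: [0.5426, -0.0972, 0.2033]
tool_rot: [0.002, 0.897, 0.442, 0.002]
wrist_force: [0.7, 1.1, -0.7]
width: 0.064
gripper_force: 0.0
```

```bash
python3 - <<'E'
from h import *
c=read_camera("wrist");hsv=cv2.cvtColor(c["image"],cv2.COLOR_BGR2HSV);mm=cv2.inRange(hsv,(5,150,130),(17,255,255))
p,st=cent(mm);w=ray(c,p,.09);A=wd(-75,30);d=w[:2]-A
print(p,w,np.hypot(*d),np.radians(200)-(np.arctan2(d[1],d[0])-np.arctan2(UX[1],UX[0]))%(2*np.pi))
t=read_camera("top");cv2.imwrite("pics/t6.png",cv2.resize(t["image"][215:330,232:428],None,fx=4,fy=4,interpolation=cv2.INTER_CUBIC))
E
```

```text
[318.5 242. ] [ 0.54192057 -0.09879538  0.09      ] 0.06973557797285254 1.0807478569634306
```

View pics/t6.png

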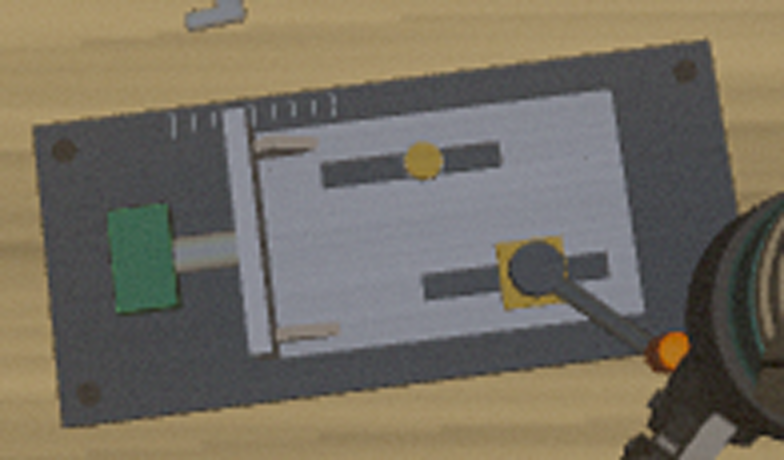

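The bracket stands at the screw, with the flange at crop x≈225–270. The lever has turned and the vision angle of 1.08 rad agrees. One numeric check of seat and squareness before handing in.

```bash
python3 - <<'E'
from h import *
c=read_camera("top");P=lambda u,v:(u/4+232-.4,v/4+215-.4)
for n,u,v,z in(("flA",224,112,.095),("flB",250,353,.095),("fbA",611,90,.023),("fbB",643,312,.023)):print(n,fx(ray(c,P(u,v),z)))
E
```

```text
flA [ 59.1 -54.9]
flB [60.1 53.8]
fbA [-126.4  -54.8]
fbB [-125.3   54.6]
```

```bash
python3 -c "
from workcell import *
print(close_job())"
```

```text
the job is handed in; nothing more can be done
None
```

The job is handed in, though no verdict came back: the bracket is seated on the stop screw with about 7 N beyond the drag, and measured square to about 0.01 rad. The clamp lever is at about 1.08 rad, within the 0.85–1.4 window, and nothing else on the bench was touched.

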